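Hold the setting press down on its stop

TASK

Pull the collared pusher (the tool with the flat steel disc below its handle) out of the wooden tool stand, put its steel foot into the hole of the setting press and push the sprung brass seat down until it is fully home against its hard stop, pressing firmly but without forcing it. Finish holding it like that: keep gripping the pusher upright and keep the seat down on its stop, do not let go. Leave the other two tools in the stand and everything else on the table where it is.

Things in the scene. Friction and masses are not known exactly. Their poses are not given: they have to be found in the camera images.
- pusher: The collared pusher, loose, about 90 g, stands upright (leaning under 3 degrees) in one hole of the stand. Round about its z axis. Origin at the centre of its flat foot, z up. From the foot: steel shank 12 mm diameter to 74 mm; flat steel collar 36 mm diameter from 74 to 80 mm; wooden handle 22 mm diameter from 80 to 134 mm, rounded top at 140 mm. Grip the handle; fingertips may bear on the collar.
- awl: Another tool in the stand: steel shank 12 mm diameter, brass ferrule and a wooden ball 36 mm diameter, top at 122 mm above its foot. Origin at its foot, z up. Stays in the stand.
- burnisher: Another tool in the stand: steel shank 12 mm diameter, slim straight wooden handle 15 mm diameter without collar, top at 138 mm above its foot. Origin at its foot, z up. Stays in the stand.
- holder: Wooden tool stand, fixed: block 60 mm (its x) by 180 mm (its y) by 75 mm high. Origin at the centre of its underside. Three upright holes 14.5 mm diameter, 60 mm deep (floor 15 mm above the table), on its centre line at y = -60, 0 and +60 mm; one tool stands in each, which in which varies. Grip with the fingers closing along its x, so that they pass beside the neighbours.
- press: The setting press, fixed to the table: grey base plate 130 mm (its x) by 100 mm (its y) by 12 mm with a square aluminium tower 60 x 60 mm on its middle, 72 mm high over all. Origin at the centre of the base's underside. An upright guide hole 20 mm diameter with a 3 mm chamfer runs down the tower's axis. The press stands force of up to about 50 N from the pusher; above 60 N it counts as forced.
- press_mouth (a point): Centre of the guide hole's mouth at the top of the press tower, 72 mm above the table; z up.
- seat_top (a point): Centre of the flat top of the sprung brass seat inside the guide hole: 12 mm below the mouth at rest, 26 mm below the mouth at the stop. It moves down with the seat.
- seat (a joint): Travel of the seat downward in m: 0 at rest, 0.014 on its hard stop. Spring: 4 N to start it, rising evenly to 10 N at the stop; beyond that it is rigid. The weight of the pusher alone does not move it. A small brass pin in a dark slot on the tower's two faces across its x shows the travel.
- bead_jar: Bystander: small glass jar, 38 mm diameter, 55 mm high, loose, between stand and press. Origin at the centre of its underside.
- thread_cone: Bystander: cone of thread on a 90 mm disc, 170 mm high, loose, at the far left. Origin at the centre of its underside.
- pliers: Bystander: small pliers lying flat, about 140 mm long, 12 mm thick, loose, on the near side. Origin at the pivot on the table, x towards the jaws.
- tape_spool: Bystander: small reel lying flat, 48 mm diameter, 28 mm high, loose, on the near side. Origin at the centre of its underside.
There are look-alikes about, which are no part of the job. Leave any blue look-alike of the pusher alone.

How it is judged:
On the way, in this order (a step that is already met when the one before it is completed fails the run):
1. the pusher is pulled clear of the stand, held by the fingers (height (world z) of pusher above 0.078 m and contact force between the fingers and pusher above 2 N and contact force between pusher and holder below 0.1 N), for 0.1 s.
2. the foot of the pusher is in the guide hole of the press (horizontal distance between pusher and press_mouth below 0.007 m and z of pusher in the frame of press_mouth below -0.006 m), for 0.1 s.
At the end, for the whole second after the job is handed in: Still held at the end: seat on its stop (over 12.5 of 14 mm), foot in the guide hole (7 mm of its axis, over 22 mm deep) bearing with over 8 N, pusher at rest and upright within 0.15 rad, fingers beside its handle with over 5 N (value of joint seat above 0.0125 m and contact force between pusher and press above 8 N and horizontal distance between pusher and press_mouth below 0.007 m and z of pusher in the frame of press_mouth below -0.022 m and angle between pusher's own z axis and vertical below 0.15 rad and contact force between the fingers and pusher above 5 N and linear speed of pusher below 0.02 m/s and z of the grasp point in the frame of pusher below 0.14 m); the arm keeps its last pose, push and grip.
It fails at once if the press is forced: the pusher bears on it with over 60 N (contact force between pusher and press above 60 N).
It fails at once if another tool is pulled from the stand, lifted or displaced by over 25 mm (distance of any of awl, burnisher from where it was at the start of the episode above 0.025 m).
It fails at once if a bystander on the table is moved by over 25 mm (distance of any of bead_jar, thread_cone, pliers, tape_spool from where it was at the start of the episode above 0.025 m).
It also fails if it takes over 51 s, if anything falls off the work surface, if the arm or the gripper's body presses on something with over 40 N, if the wrist force passes 120 N, or if a joint passes its speed limit or range.

ROBOT

A 7-joint arm with a two-finger parallel gripper is mounted at the origin on the work surface. World frame = base frame: x ahead of the robot, y to its left, z up, the work surface at z = 0. Lengths are in m, angles in rad, forces in N, time in s.
With the tool pointing down it reaches from about 0.4 to 0.85 m from the base axis. Payload 10.4 kg.
Tool frame: the origin (TCP) lies at the very end of the fingers, on their centre line; the grasp point (between the pads) lies 19 mm behind it; z points along the fingers, y is the line along which they close (so a half turn about z gives the same grasp; the last joint's range is limited). The gripper opens to 87 mm and grips with 3 to 60 N. Pads are 19 mm wide; open, the fingers measure 117 mm over their backs; the gripper's body (75 mm by 190 mm) begins 51 mm behind the grasp point.
Start: joints at [1.206, 0.332, -0.065, 1.46, 0.022, 1.35, -0.088], TCP at [0.21, -0.589, 0.223] pointing down, gripper open.
Joint ranges: [-2.6, 2.6], [-0.5, 2.12], [-1.47, 1.34], [0.16, 2.42], [-1.27, 4.41], [0.06, 2.06], [-2.6, 2.6]. Speed limits (rad/s): [2.22, 2.22, 2.79, 2.79, 3.14, 3.14, 3.14].

INTERFACE

Orientations are given as a unit quaternion [x, y, z, w].
In Python, from bench import * gives the robot as it stands.
- The arm moves only by the tool step_arm, never from a script. Its arguments are lists of equal length, an entry for each row: "delta_pos": the shift along the world's x, y, z in units of 25 mm (1.0 is 25 mm), a list of three; "turn": the turn about the world's z in units of 0.12 rad (1.0 is 0.12 rad). In form: {"delta_pos": [[tx, ty, tz], ...], "turn": [turn, ...]}. A call has 1 to 12 rows; each row shifts and turns the commanded pose from where the row before left it; what a row does not reach is not made up. A row lasts 1/10 s, in which the tool goes at most 50 mm and 8.59 degrees, less where a joint would pass 70% of its speed; a pose out of reach is approached as far as the arm can. A call with a number of a shift or a turn outside -1 to 1 is refused whole. A call with a gripper value outside its range is refused whole. "grip" is the closure, from 0 (fully open) to 1 (shut), set as the call begins (left out, the last holds). The fingers move at their own pace and stop on an object; "newtons" is the grip in N (left out, the last holds). Time passes only in rows, so rows that do not move let the fingers close. It gives the time, the measured TCP pose, the force, the opening and the grip force at its end, in the units of the state.
- read_state(): the state, without advancing time (a new reading comes with each control period).
- camera(name): name is "scene" or "top"; returns a dict with "image" (400x640x3 uint8, red, green, blue), "z_map" (400x640 float32, m along the optical axis (not along the pixel's ray), 0 where there is no reading), "mtx" (3x3 intrinsics, pixels), "view" (4x4, takes a point from world to camera coordinates). Camera axes: x right, y up, looking along -z (the intrinsics and any distortion apply to the point x, -y, -z); pixel columns grow to the right and rows downward; lengths in m; the calibration is good to about 2 mm. A picture is of the moment at which its call begins.
- close_job(): hands the job in; it is judged then, once.
The state is a dict: "time": time; "joint_positions": joint angles; "joint_vel": joint speeds; "joint_torque": joint torques, N m; "ee_pos": TCP position; "eef_rot": TCP orientation; "ft_force": force on the tool from outside, world axes, zero at the start; "torque": the same for the moment, N m; "width": finger opening in m; "grip_force": force on a finger pad.
Only numpy, scipy, OpenCV 4.12 (cv2) and the standard library are available. Lean on these libraries where they do the work, as an engineer would, in place of code of your own. Each camera call takes 0.05 s, during which the arm holds its last target. There are 200 camera calls.

## Working session

There is one attempt and no reset: what is moved stays moved. The work goes in short steps, Python scripts to look and compute and a tool call to move; the robot and the scene stay as the last step left them, time stands still between calls to the robot, and variables do not carry over. Pictures are saved under pics/ and viewed, at most 10 in all, crops included, and the job is handed in when it is done.

Besides the shell and the picture viewer there is one more tool, called after "Call:" in YAML: its name, and indented under it one key for each argument. step_arm: Moves the arm, as the interface text tells. Shifts and turns lie within -1 to 1; 1 stands for 25 mm of shift or 0.12 rad of turn. Its arguments: {"type":"object","properties":{"delta_pos":{"type":"array"},"turn":{"type":"array"},"grip":{"type":"number"},"newtons":{"type":"number"}},"required":["delta_pos","turn"]}

```bash
mkdir -p pics; cat > h.py <<'E'
from bench import *
import numpy as np, cv2
def world(c,u,v,z=None):
    K=c["mtx"];V=c["view"];u=np.asarray(u,float);v=np.asarray(v,float)
    d=c["z_map"][v.astype(int),u.astype(int)] if z is None else z
    p=np.stack([(u-K[0,2])/K[0,0]*d,-(v-K[1,2])/K[1,1]*d,-d*np.ones_like(u),np.ones_like(u)],-1)
    return (p@np.linalg.inv(V).T)[...,:3]
def plane(c,u,v,h):
    o=np.linalg.inv(c["view"])[:3,3];q=world(c,u,v,np.ones(np.shape(u)));r=q-o
    return o+r*((h-o[2])/r[...,2])[...,None]
def full(c):
    v,u=np.mgrid[:400,:640];return world(c,u,v)
E
python3 - <<'E'
from h import *
for n in("top","scene"):
    c=camera(n);cv2.imwrite(f"pics/{n}0.png",c["image"][...,::-1]);np.savez(f"{n}0.npz",**c)
    print(n,c["mtx"].tolist(),np.linalg.inv(c["view"]).round(3).tolist(),c.keys())
s=read_state();print(s)
E
```

```text
top [[400.11612434117393, 0.0, 316.62842892685876], [0.0, 400.11612434117393, 202.69274763111073], [0.0, 0.0, 1.0]] [[-0.008, 0.997, -0.076, 0.435], [-1.0, -0.007, 0.007, 0.062], [0.006, 0.076, 0.997, 1.178], [0.0, 0.0, 0.0, 1.0]] dict_keys(['image', 'z_map', 'mtx', 'view'])
scene [[416.21223462390145, 0.0, 322.3068504725594], [0.0, 416.21223462390145, 201.80528919266405], [0.0, 0.0, 1.0]] [[-0.088, -0.678, 0.73, 1.29], [0.996, -0.075, 0.051, 0.108], [0.02, 0.731, 0.682, 0.812], [0.0, 0.0, 0.0, 1.0]] dict_keys(['image', 'z_map', 'mtx', 'view'])
{'time': 0.1, 'joint_positions': array([ 1.20641004,  0.33279564, -0.06467027,  1.46084837,  0.02159534,
        1.34988727, -0.08851382]), 'joint_vel': array([ 9.39918393e-04, -3.53933751e-03,  1.13237532e-03, -1.11326768e-04,
        6.51219511e-05, -1.93267398e-04,  9.21818933e-04]), 'joint_torque': array([ 8.65162801e-04, -6.24546933e+01,  2.47921329e-02, -3.90719819e+01,
       -6.12994842e-02,  3.66886694e-02,  3.46548859e-05]), 'ee_pos': array([ 0.20935015, -0.58853635,  0.22184584]), 'eef_rot': array([ 9.85435113e-01,  1.70050734e-01, -1.35601331e-04, -6.06864203e-04]), 'ft_force': array([ 0.51394162, -0.0047296 ,  0.35883552]), 'torque': array([ 0.00689646,  0.00135226, -0.01534076]), 'grip_force': 0.0, 'width': 0.08670465395654489}
```

View pics/top0.png

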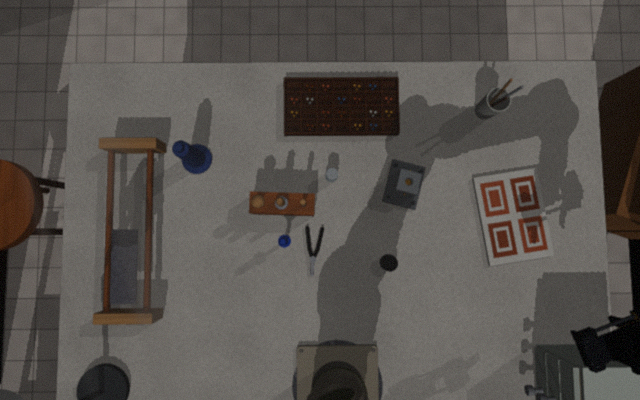

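View pics/scene0.png

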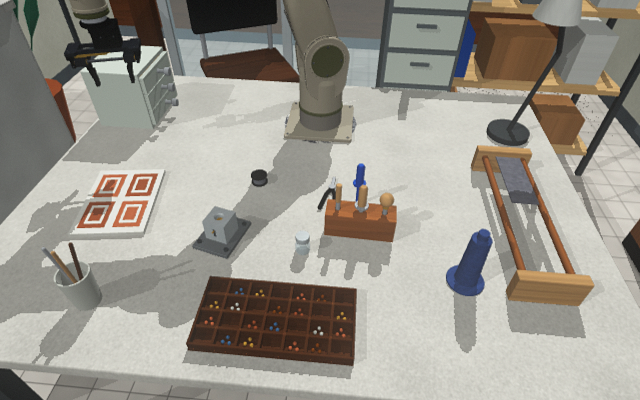

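Top view: stand centred near (282,204), with three tools at (258,202), (282,202) and (304,201). The middle one shows a grey collar, so it's the pusher. The press tower is near (407,181), the jar at (331,174), and a blue look-alike at (285,241). In the scene view the tools stand at (339,197), (362,197) and (386,202), with the press tower at (220,228).

```bash
python3 - <<'E'
from h import *
T=dict(np.load("top0.npz"));S=dict(np.load("scene0.npz"))
def crop(c,x0,x1,y0,y1,k): return cv2.resize(c["image"][y0:y1,x0:x1,::-1],None,fx=k,fy=k,interpolation=cv2.INTER_CUBIC)
a=np.vstack([crop(T,240,330,180,225,8)[:, :720],np.hstack([crop(T,380,430,155,212,4),crop(S,190,255,200,257,4),crop(S,320,385,175,232,4)])[:,:720]])
a=np.clip(a*1.5,0,255).astype(np.uint8)
cv2.imwrite("pics/crop1.png",a);print(a.shape)
for n,c in(("top",T),("scene",S)):
    P=full(c);ok=c["z_map"]>0
    for nm,lo,hi,box in(("table",-.02,.02,(.3,.7,-.3,.2)),("stand top",.07,.08,(.3,.6,.0,.32)),("tools",.1,.2,(.3,.6,.0,.32)),("tower",.066,.08,(.3,.6,-.3,-.08)),("base",.008,.016,(.35,.6,-.3,-.08))):
        m=ok&(P[...,2]>lo)&(P[...,2]<hi)&(P[...,0]>box[0])&(P[...,0]<box[1])&(P[...,1]>box[2])&(P[...,1]<box[3])
        q=P[m];print(n,nm,m.sum(),q.mean(0).round(4),q[:,2].std().round(4))
        if nm in("tower","stand top","base"):
            print(cv2.minAreaRect((q[:,:2]*1000).astype(np.float32)))
        if nm=="tools":
            k,l,st,ce=cv2.connectedComponentsWithStats(m.astype(np.uint8))
            for i in range(1,k):
                w=P[l==i];print(ce[i],st[i,4],w.mean(0).round(4),w[:,2].max().round(4))
E
```

```text
(588, 720, 3)
top table 20695 [ 0.495  -0.0549  0.0019] 0.0036
top stand top 1090 [0.5165 0.145  0.0761] 0.002
((473.69989013671875, 153.91087341308594), (179.9357452392578, 151.50987243652344), 87.6316909790039)
top tools 316 [0.499  0.1699 0.1377] 0.0125
[257.36551724 200.60689655] 145 [0.521  0.2103 0.1317] 0.14
[279.79452055 201.16438356] 73 [0.5178 0.1502 0.1468] 0.1594
[302.54285714 201.91428571] 35 [0.5155 0.0915 0.1469] 0.1577
[286. 202.] 1 [0.5193 0.1375 0.1   ] 0.1
[282.83870968 240.72580645] 62 [0.4158 0.1433 0.1365] 0.1471
top tower 377 [ 0.5734 -0.2023  0.073 ] 0.0021
((577.0816040039062, -201.7241973876953), (60.69668960571289, 59.572200775146484), 74.78553009033203)
top base 507 [ 0.5414 -0.1904  0.0126] 0.0019
((481.5097961425781, -203.0156707763672), (239.92599487304688, 165.20285034179688), 5.538737773895264)
scene table 16397 [ 0.536  -0.0587  0.0006] 0.0038
scene stand top 1074 [0.5223 0.1523 0.0746] 0.0017
((478.6322326660156, 153.96372985839844), (179.2109375, 149.28916931152344), 87.59052276611328)
scene tools 563 [0.504  0.1565 0.1282] 0.0144
[360.325 170.875] 120 [0.4214 0.1451 0.1228] 0.1414
[338.37383178 191.8317757 ] 107 [0.5212 0.0925 0.1315] 0.1542
[362.46783626 194.83625731] 171 [0.5258 0.1519 0.1315] 0.1575
[386.60606061 199.39393939] 165 [0.5303 0.2112 0.1266] 0.1382
scene tower 352 [ 0.5736 -0.2013  0.0711] 0.0015
((576.0142822265625, -201.2792205810547), (64.39897918701172, 61.89872360229492), 76.3445816040039)
scene base 298 [ 0.5456 -0.1693  0.0117] 0.0018
((487.206787109375, -163.8131103515625), (98.00785064697266, 277.9970397949219), 68.71330261230469)
```

View pics/crop1.png

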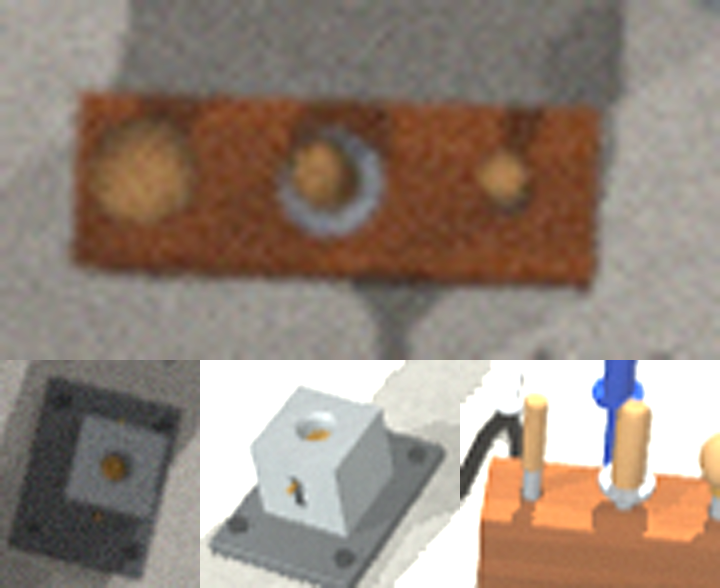

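```bash
python3 - <<'E'
from h import *
T=dict(np.load("top0.npz"));S=dict(np.load("scene0.npz"))
print("collar top",plane(T,[281.5],[202.75],.095).round(4))
print("scene collar",plane(S,[320+167/4],[175+(484-360)/4],.095).round(4))
for n,c in(("top",T),("scene",S)):
    P=full(c)
    # handle slice centroids
    for lo,hi in((.1,.13),(.13,.16)):
        m=(P[...,2]>lo)&(P[...,2]<hi)&(abs(P[...,0]-.52)<.03)&(abs(P[...,1]-.1515)<.025);print("handle",n,m.sum(),np.median(P[m],0).round(4))
    m=(abs(P[...,2]-.0745)<.006)&(abs(P[...,0]-.52)<.045)&(abs(P[...,1]-.151)<.11)
    print("stand",n,cv2.minAreaRect((P[m][:,:2]*1000).astype(np.float32)))
    m=(abs(P[...,2]-.072)<.006)&(abs(P[...,0]-.577)<.045)&(abs(P[...,1]+.202)<.045)
    v,u=np.nonzero(m);q=plane(c,u,v,.072);print("tower",n,cv2.minAreaRect((q[:,:2]*1000).astype(np.float32)))
    m=(abs(P[...,2]-.012)<.005)&(abs(P[...,0]-.575)<.09)&(abs(P[...,1]+.202)<.09)
    hsv=cv2.cvtColor(c["image"],cv2.COLOR_RGB2HSV)
    hole=(hsv[...,1]>90)&(abs(P[...,0]-.577)<.02)&(abs(P[...,1]+.202)<.02)
    v,u=np.nonzero(hole);print("hole",n,len(u),u.mean(),v.mean(),plane(c,[u.mean()],[v.mean()],.060).round(4),plane(c,[u.mean()],[v.mean()],.072).round(4))
print("mouth scene",plane(S,[190+(316-200)/4],[200+(427-360)/4],.072).round(4))
print("mouth top",plane(T,[408.25],[181.25],.072).round(4))
E
```

```text
collar top [[0.5177 0.15   0.095 ]]
scene collar [[0.5267 0.1532 0.095 ]]
handle top 12 [0.513  0.1428 0.1105]
handle top 62 [0.5178 0.1515 0.1541]
stand top ((519.358642578125, 152.02249145507812), (179.9357452392578, 60.11429214477539), 87.6316909790039)
tower top ((577.6383056640625, -201.396728515625), (60.81816101074219, 60.836753845214844), 74.7928237915039)
hole top 27 407.8888888888889 181.4814814814815 [[ 0.578  -0.2032  0.06  ]] [[ 0.5764 -0.2004  0.072 ]]
handle scene 79 [0.527  0.1517 0.1158]
handle scene 92 [0.5261 0.1517 0.1481]
stand scene ((520.2744750976562, 152.21388244628906), (179.258056640625, 65.88495635986328), 87.65650939941406)
tower scene ((580.2050170898438, -200.1624755859375), (63.27835464477539, 64.59896087646484), 74.91460418701172)
hole scene 8 219.0 218.5 [[ 0.5748 -0.2028  0.06  ]] [[ 0.5862 -0.1979  0.072 ]]
mouth scene [[ 0.5802 -0.1995  0.072 ]]
mouth top [[ 0.5771 -0.2014  0.072 ]]
```

Call:
step_arm:
  delta_pos:
    - [0.9, 0.6, 0]
    - [0.9, 0.8, 0]
    - [0.9, 0.8, 0]
    - [0.9, 0.9, 0]
    - [0.9, 0.9, 0]
    - [0.9, 0.9, 0]
    - [0.9, 0.9, 0]
    - [0.9, 0.9, 0]
    - [0.9, 0.9, 0]
    - [0.9, 0.9, 0]
    - [0.9, 0.9, 0]
    - [0.8, 0.9, 0]
  turn: [0.4, 0.4, 0.4, 0.4, 0.4, 0.4, 0.4, 0.4, 0.4, 0.4, 0.4, 0.4]
  grip: 0

```text
time: 1.3
ee_pos: [0.479, -0.3277, 0.2228]
eef_rot: [0.895, 0.446, 0.0, 0.0]
ft_force: [0.8, -0.1, 0.2]
width: 0.0874
grip_force: 0.0
```

Call:
step_arm:
  delta_pos:
    - [0.1, 0.9, 0]
    - [0.1, 0.9, 0]
    - [0.1, 0.9, 0]
    - [0.1, 0.9, 0]
    - [0.1, 0.9, 0]
    - [0.1, 0.9, 0]
    - [0.1, 0.9, 0]
    - [0.1, 0.9, 0]
    - [0.1, 0.9, 0]
    - [0.1, 0.9, 0]
    - [0.1, 0.9, 0]
    - [0.1, 0.9, 0]
  turn: [0.4, 0.4, 0.4, 0.4, 0.4, 0.4, 0.4, 0.4, 0.4, 0.4, 0.4, 0.4]

```text
time: 2.5
ee_pos: [0.5072, -0.0594, 0.2226]
eef_rot: [0.732, 0.681, 0.0, 0.0]
ft_force: [-0.0, -0.8, 0.3]
width: 0.087
grip_force: 0.0
```

Call:
step_arm:
  delta_pos:
    - [0.1, 0.9, 0]
    - [0.1, 0.9, 0]
    - [0.1, 0.9, 0]
    - [0.1, 0.9, 0]
    - [0.1, 0.9, 0]
    - [0, 0.9, 0]
    - [0, 0.9, 0]
    - [0, 0.7, 0]
    - [0, 0.5, 0]
    - [0, 0.1, 0]
    - [0, 0, 0]
    - [0, 0, 0]
  turn: [0.2, 0, 0, 0, 0, 0, 0, 0, 0, 0, 0, 0]

```text
time: 3.7
ee_pos: [0.5197, 0.1277, 0.2225]
eef_rot: [0.726, 0.688, -0.0, 0.0]
ft_force: [0.4, -0.6, 1.0]
width: 0.0869
grip_force: 0.0
```

Call:
step_arm:
  delta_pos:
    - [0, 0.5, 0]
    - [0, 0.47, 0]
    - [0, 0, -0.5]
    - [0, 0, -0.6]
    - [0, 0, -0.6]
    - [0, 0, -0.6]
    - [0, 0, -0.5]
    - [0, 0, -0.2]
    - [0, 0, 0]
  turn: [0, 0, 0, 0, 0, 0, 0, 0, 0]

```text
time: 4.6
ee_pos: [0.5192, 0.1527, 0.1467]
eef_rot: [0.726, 0.688, -0.0, -0.0]
ft_force: [-0.4, -0.4, 0.3]
width: 0.087
grip_force: 0.0
```

```bash
python3 - <<'E'
from h import *
c=camera("scene");np.savez("s1.npz",**c)
cv2.imwrite("pics/s1.png",cv2.resize(c["image"][110:250,280:440,::-1],None,fx=4,fy=4,interpolation=cv2.INTER_CUBIC));print(read_state()["ee_pos"])
E
```

```text
[0.51953474 0.15289222 0.14751023]
```

View pics/s1.png

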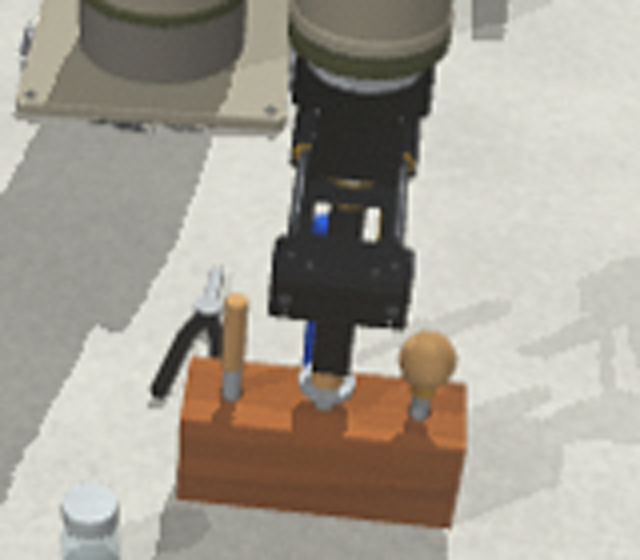

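The crop shows the near finger (332,340) in front of the pusher's handle and collar (327,388), between the burnisher on the left and the awl on the right. I'll descend and close.

Call:
step_arm:
  delta_pos:
    - [0, 0, -0.5]
    - [0, 0, -0.5]
    - [0, 0, -0.5]
    - [0, 0, -0.4]
    - [0, 0, 0]
    - [0, 0, 0]
    - [0, 0, 0]
  turn: [0, 0, 0, 0, 0, 0, 0]

```text
time: 5.35
ee_pos: [0.5198, 0.1531, 0.1006]
eef_rot: [0.726, 0.688, 0.0, 0.0]
ft_force: [0.5, 0.7, 0.1]
width: 0.0869
grip_force: 0.0
```

Call:
step_arm:
  delta_pos:
    - [0, 0, 0]
    - [0, 0, 0]
    - [0, 0, 0]
    - [0, 0, 0]
    - [0, 0, 0]
    - [0, 0, 0]
    - [0, 0, 0]
    - [0, 0, 0]
    - [0, 0, 0]
    - [0, 0, 0]
  turn: [0, 0, 0, 0, 0, 0, 0, 0, 0, 0]
  grip: 1
  newtons: 30

```text
time: 6.35
ee_pos: [0.5195, 0.1529, 0.1]
eef_rot: [0.726, 0.688, 0.0, 0.0]
ft_force: [-0.3, -0.6, -0.0]
width: 0.0213
grip_force: 30.0
```

Call:
step_arm:
  delta_pos:
    - [0, 0, 0.2]
    - [0, 0, 0.4]
    - [0, 0, 0.4]
    - [0, 0, 0.6]
    - [0, 0, 0.8]
    - [0, 0, 0.8]
    - [0, 0, 0.8]
    - [0, 0, 0.8]
    - [0, 0, 0.8]
    - [0, 0, 0.6]
    - [0, 0, 0.2]
    - [0, 0, 0]
  turn: [0, 0, 0, 0, 0, 0, 0, 0, 0, 0, 0, 0]

```text
time: 7.55
ee_pos: [0.5197, 0.153, 0.2607]
eef_rot: [0.726, 0.688, 0.0, 0.0]
ft_force: [-1.0, -0.3, -1.1]
width: 0.0212
grip_force: 30.0
```

```bash
python3 - <<'E'
from h import *
c=camera("scene");np.savez("s2.npz",**c)
cv2.imwrite("pics/s2.png",cv2.resize(c["image"][90:250,280:440,::-1],None,fx=3.5,fy=3.5,interpolation=cv2.INTER_CUBIC));s=read_state();print(s["ee_pos"],s["width"],s["ft_force"])
E
```

```text
[0.51940987 0.15280756 0.2598311 ] 0.02145331884689561 [ 0.39957161  0.62606476 -0.97568559]
```

View pics/s2.png

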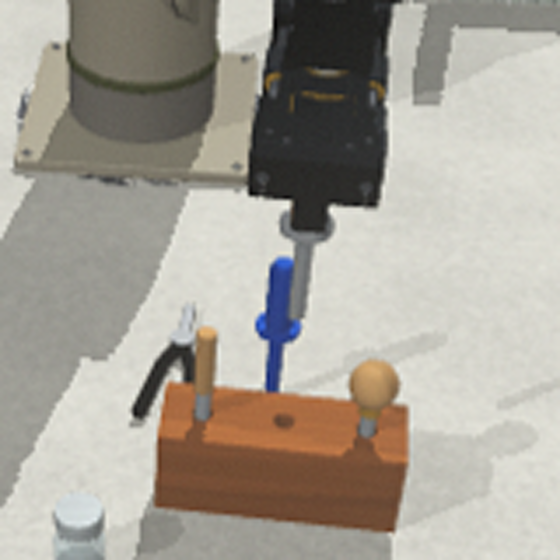

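The pusher is out and held: collar at crop (307,225), foot at crop (297,316), empty hole at (285,420). The other two tools haven't moved. Next I'll measure the shank's lean.

```bash
python3 - <<'E'
from h import *
c=dict(np.load("s2.npz"));P=full(c)
m=(abs(P[...,0]-.5195)<.03)&(abs(P[...,1]-.153)<.03)&(P[...,2]>.165)&(P[...,2]<.243)
q=P[m];print(len(q),q[:,2].min(),q[:,2].max())
for z in np.arange(.17,.243,.01):
    w=q[(q[:,2]>=z)&(q[:,2]<z+.01)]
    if len(w):print(round(z,3),len(w),w.mean(0).round(4))
# pixel centreline (row-wise)
v,u=np.nonzero(m)
for r in range(v.min(),v.max()+1,3):
    k=u[v==r]
    if len(k):print(r,k.min(),k.max(),end="; ")
cam=np.linalg.inv(c["view"])[:3,3];print(cam)
E
```

```text
108 0.17666228119457816 0.2387989461489729
0.17 6 [0.5234 0.1507 0.1785]
0.18 16 [0.5232 0.153  0.1845]
0.19 16 [0.5242 0.1521 0.1949]
0.2 18 [0.5242 0.152  0.2053]
0.21 17 [0.523  0.1524 0.2144]
0.22 18 [0.5246 0.1519 0.2255]
0.23 17 [0.5236 0.152  0.2345]
159 365 365; 162 364 368; 165 364 368; 168 364 368; 171 363 367; 174 363 367; 177 363 367; 180 363 366; [1.28976443 0.10751444 0.81175915]
```

Call:
step_arm:
  delta_pos:
    - [0.2, -0.5, 0]
    - [0.2, -0.8, 0]
    - [0.2, -0.9, 0]
    - [0.2, -0.9, 0]
    - [0.2, -0.9, 0]
    - [0.2, -0.9, 0]
    - [0.2, -0.9, 0]
    - [0.2, -0.9, 0]
    - [0.2, -0.9, 0]
    - [0.2, -0.9, 0]
    - [0.2, -0.9, 0]
    - [0.14, -0.9, 0]
  turn: [0, 0, 0, 0, 0, 0, 0, 0, 0, 0, 0, 0]

```text
time: 8.8
ee_pos: [0.5777, -0.1069, 0.2589]
eef_rot: [0.726, 0.688, -0.001, -0.001]
ft_force: [1.1, 0.4, -0.6]
width: 0.0213
grip_force: 30.0
```

Call:
step_arm:
  delta_pos:
    - [0, -0.9, -0.4]
    - [0, -0.9, -0.4]
    - [0, -0.9, -0.4]
    - [0, -0.7, -0.4]
    - [0, -0.46, -0.4]
    - [0, 0, -0.4]
    - [0, 0, -0.4]
    - [0, 0, 0]
    - [0, 0, 0]
    - [0, 0, 0]
  turn: [0, 0, 0, 0, 0, 0, 0, 0, 0, 0]

```text
time: 9.8
ee_pos: [0.5785, -0.2004, 0.1908]
eef_rot: [0.725, 0.689, 0.0, 0.0]
ft_force: [0.4, -0.1, -1.0]
width: 0.0211
grip_force: 30.0
```

```bash
python3 - <<'E'
from h import *
c=camera("scene");np.savez("s3.npz",**c);P=full(c)
cv2.imwrite("pics/s3.png",cv2.resize(c["image"][130:270,150:310,::-1],None,fx=4,fy=4,interpolation=cv2.INTER_CUBIC));s=read_state();print(s["time"],s["ee_pos"],s["width"],s["ft_force"])
x,y,z=s["ee_pos"]
m=(abs(P[...,0]-x)<.03)&(abs(P[...,1]-y)<.03)&(P[...,2]>z-.09)&(P[...,2]<z-.015);q=P[m]
for a in np.arange(z-.09,z-.015,.015):
    w=q[(q[:,2]>=a)&(q[:,2]<a+.015)]
    if len(w):print(len(w),(w.mean(0)-[x,y,0]).round(4))
m=(abs(P[...,2]-.072)<.004)&(abs(P[...,0]-.578)<.045)&(abs(P[...,1]+.2)<.045)
print(cv2.minAreaRect((P[m][:,:2]*1000).astype(np.float32)))
E
```

```text
9.85 [ 0.57844142 -0.20062342  0.19080931] 0.021229210387014908 [ 0.92842138  0.57915271 -1.8139046 ]
16 [0.0033 0.001  0.1099]
24 [0.0043 0.0017 0.1235]
25 [0.0035 0.0013 0.1379]
25 [0.0044 0.0019 0.1538]
13 [0.005  0.0019 0.1654]
((577.6410522460938, -201.01356506347656), (62.37363815307617, 62.66984939575195), 76.34136962890625)
```

View pics/s3.png

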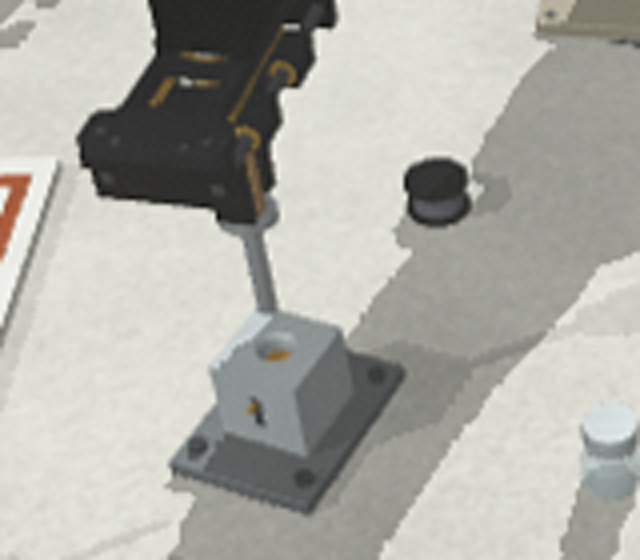

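Crop: the foot at (265,310) sits just above the guide hole's mouth at (277,348), and the measured axis agrees with the hole to about 1 mm. I'll descend gently.

Call:
step_arm:
  delta_pos:
    - [0, 0, -0.3]
    - [0, 0, -0.3]
    - [0, 0, -0.2]
    - [0, 0, -0.2]
    - [0, 0, -0.2]
    - [0, 0, -0.2]
    - [0, 0, -0.2]
    - [0, 0, 0]
    - [0, 0, 0]
  turn: [0, 0, 0, 0, 0, 0, 0, 0, 0]

```text
time: 10.75
ee_pos: [0.578, -0.2011, 0.1501]
eef_rot: [0.726, 0.688, 0.0, -0.0]
ft_force: [1.6, -0.0, -0.8]
width: 0.0215
grip_force: 30.0
```

Call:
step_arm:
  delta_pos:
    - [0, 0, -0.1]
    - [0, 0, -0.1]
    - [0, 0, -0.1]
    - [0, 0, -0.1]
    - [0, 0, 0]
    - [0, 0, 0]
  turn: [0, 0, 0, 0, 0, 0]

```text
time: 11.35
ee_pos: [0.5783, -0.2012, 0.1405]
eef_rot: [0.726, 0.688, 0.0, 0.0]
ft_force: [-1.2, 0.7, 4.9]
width: 0.0213
grip_force: 30.0
```

Call:
step_arm:
  delta_pos:
    - [0, 0, -0.1]
    - [0, 0, -0.1]
    - [0, 0, -0.1]
    - [0, 0, 0]
    - [0, 0, 0]
  turn: [0, 0, 0, 0, 0]

```text
time: 11.85
ee_pos: [0.5784, -0.2012, 0.1333]
eef_rot: [0.726, 0.688, 0.0, 0.0]
ft_force: [-1.3, 0.8, 8.4]
width: 0.0212
grip_force: 30.0
```

Call:
step_arm:
  delta_pos:
    - [0, 0, -0.04]
    - [0, 0, -0.04]
    - [0, 0, 0]
    - [0, 0, 0]
    - [0, 0, 0]
  turn: [0, 0, 0, 0, 0]

```text
time: 12.35
ee_pos: [0.5784, -0.2012, 0.1315]
eef_rot: [0.726, 0.688, 0.0, 0.001]
ft_force: [-2.3, -0.6, 8.1]
width: 0.0214
grip_force: 30.0
```

Call:
step_arm:
  delta_pos:
    - [0, 0, -0.03]
    - [0, 0, 0]
    - [0, 0, 0]
    - [0, 0, 0]
  turn: [0, 0, 0, 0]

```text
time: 12.75
ee_pos: [0.5785, -0.2012, 0.131]
eef_rot: [0.726, 0.688, 0.0, 0.001]
ft_force: [-1.8, 0.7, 10.2]
width: 0.0213
grip_force: 30.0
```

Call:
step_arm:
  delta_pos:
    - [0, 0, -0.03]
    - [0, 0, 0]
    - [0, 0, 0]
    - [0, 0, 0]
  turn: [0, 0, 0, 0]

```text
time: 13.15
ee_pos: [0.5786, -0.2013, 0.1309]
eef_rot: [0.726, 0.688, 0.0, 0.001]
ft_force: [-3.9, 0.9, 14.5]
width: 0.021
grip_force: 30.0
```

Call:
step_arm:
  delta_pos:
    - [0, 0, -0.03]
    - [0, 0, 0]
    - [0, 0, -0.03]
    - [0, 0, 0]
    - [0, 0, 0]
    - [0, 0, 0]
  turn: [0, 0, 0, 0, 0, 0]

```text
time: 13.75
ee_pos: [0.579, -0.2015, 0.1307]
eef_rot: [0.726, 0.688, 0.0, 0.002]
ft_force: [-5.5, 1.4, 24.9]
width: 0.0215
grip_force: 30.0
```

```bash
python3 - <<'E'
from h import *
c=camera("scene");np.savez("s4.npz",**c)
cv2.imwrite("pics/s4.png",cv2.resize(c["image"][170:270,180:280,::-1],None,fx=6,fy=6,interpolation=cv2.INTER_CUBIC));s=read_state();print(s["time"],s["ee_pos"],s["width"],s["grip_force"],s["ft_force"],s["torque"])
E
```

```text
13.8 [ 0.57899322 -0.20141664  0.13069283] 0.020716009964640274 30.00152059426 [-6.09863197  1.44971709 22.68393433] [ 0.34761644  1.9491596  -0.0185247 ]
```

View pics/s4.png

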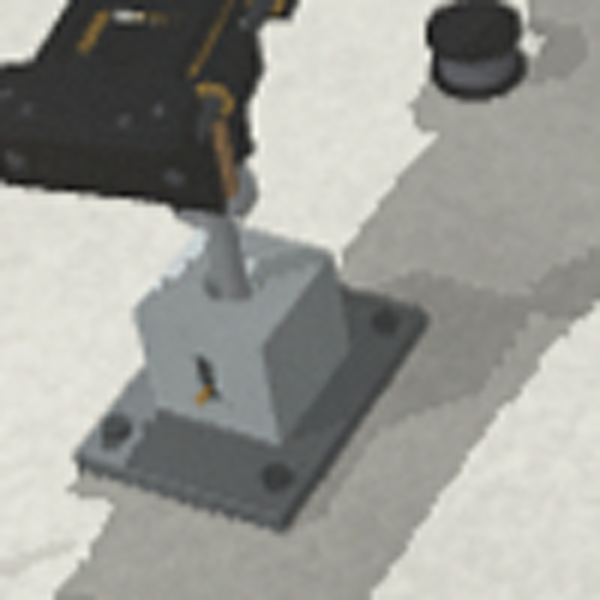

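The brass pin is at the bottom of its slot (205,397), the shank is upright in the hole (225,290), and the push is about 24 N with the tool stationary. I'll let it settle briefly and then hand in.

Call:
step_arm:
  delta_pos:
    - [0, 0, 0]
    - [0, 0, 0]
    - [0, 0, 0]
    - [0, 0, 0]
    - [0, 0, 0]
    - [0, 0, 0]
    - [0, 0, 0]
    - [0, 0, 0]
    - [0, 0, 0]
    - [0, 0, 0]
  turn: [0, 0, 0, 0, 0, 0, 0, 0, 0, 0]

```text
time: 14.8
ee_pos: [0.579, -0.2014, 0.1307]
eef_rot: [0.726, 0.688, 0.0, 0.002]
ft_force: [-7.1, 1.9, 23.2]
width: 0.0211
grip_force: 30.0
```

```bash
python3 -c "
from bench import *
print(close_job())"
```

```text
the job is handed in; nothing more can be done
None
```

The job is handed in with the pusher still gripped and upright in the press, holding the seat down with about 23 N; the last picture shows the brass pin at the bottom of its slot, but no verdict came back.

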